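# Slide the standing pestle home into the free bench guard

## Task

Put the tall wooden pestle away: with the fingertips, push it across the bench, standing upright all the way, into the empty one of the two low dark steel guards until it stands fully home against the guard's back. Do not grip, lift or tip it, push gently, and leave the bottle, clay dish, bowl and ladle where they are.

Things in the scene. Friction and masses are not known exactly. Their poses are not given: they have to be found in the camera images.
- pestle: loose turned wooden pestle standing on its broad end, 245 mm tall, 0.2 to 0.4 kg. Foot 54 mm in diameter up to 38 mm height, tapering to a stem of 28 mm at 76 mm and 25 mm at 185 mm; knob 36 mm wide near the top. Origin: centre of its underside, z up. Pushed on the foot below 30 mm it slides (1 to 4 N); pushed higher, or touched above by the gripper's body, it tips
- free_bay: the empty guard: low U of 6 mm dark steel strip fixed to the bench, 32 mm high, open towards its own -x (roughly to the robot's right). Origin, on the bench: where the pestle's underside centre comes when home (1 mm off the back). Push in along its +x. Inner faces: back x = +28 mm, sides y = +-37 mm from the back to x = -16 mm, then flared wings to x = -30 mm, y = +-53 mm
- taken_bay: a guard of the same shape and size, also fixed, in which the bottle stands; same origin and axes. Either guard may be the nearer or the farther one
- bottle: loose amber glass bottle, 52 mm in diameter, 210 mm tall, standing in the taken guard. Origin: centre of its underside. Leave alone
- dish: loose wide clay grinding dish, 270 mm in diameter at the rim, 45 mm high, to the left. Origin: centre of its underside. Leave alone
- bowl: loose pink plastic bowl, 150 mm in diameter at the rim, 60 mm high, to the right. Origin: centre of its underside. Leave alone
- ladle: loose stainless steel ladle lying on the bench to the right, 330 mm long along its x axis, cup (80 mm in diameter, 28 mm high) centred at x = +120 mm, handle end at x = -174 mm. Origin on the bench under the handle. Leave alone
Not all that is in view belongs to the job. What is shaped like the pestle but purple is not meant.

How it is judged:
At the end, for the whole second after the job is handed in: The pestle stands upright (within 0.06 rad) and at rest on the bench inside the empty guard, home against its back within about 8 mm (x of pestle in the frame of free_bay between -0.008 and 0.006 m and y of pestle in the frame of free_bay between -0.013 and 0.013 m and angle between pestle's own z axis and vertical below 0.06 rad and height (world z) of pestle below 0.004 m and linear speed of pestle below 0.02 m/s); the robot touches nothing.
It fails at once if the pestle is tipped (more than 0.25 rad) (angle between pestle's own z axis and vertical above 0.25 rad).
It fails at once if the pestle is lifted off the bench (underside centre more than 10 mm up) (height (world z) of pestle above 0.01 m).
It fails at once if the pestle is squeezed or pushed hard (more than 25 N) (contact force between the fingers and pestle above 25 N).
It fails at once if the bottle is moved by more than 15 mm or tipped (distance of bottle from where it was at the start of the episode above 0.015 m or angle between bottle's own z axis and vertical above 0.2 rad).
It fails at once if the clay dish, bowl or ladle is moved by more than 15 mm (distance of any of dish, bowl, ladle from where it was at the start of the episode above 0.015 m).
It also fails if it takes over 58 s, if anything falls off the work surface, if the arm or the gripper's body presses on something with over 40 N, if the wrist force passes 120 N, or if a joint passes its speed limit or range.

## Robot

A 7-joint arm with a two-finger parallel gripper is mounted at the origin on the work surface. World frame = base frame: x ahead of the robot, y to its left, z up, the work surface at z = 0. Lengths are in m, angles in rad, forces in N, time in s.
With the tool pointing down it reaches from about 0.4 to 0.9 m from the base axis. Payload 5.6 kg.
Tool frame: the origin (TCP) lies on the front face of the gripper's body, between the roots of the fingers; the fingertips stand 88 mm ahead of it and the grasp point (between the pads) lies ahead of it (grasp_offset is the z of the grasp point in the tool frame, in m); z points along the fingers, y is the direction in which the jaws open and shut (so a half turn about z gives the same grasp; the last joint's range is limited). The gripper opens to 92 mm and grips with 3 to 60 N. Pads are 20 mm wide; open, the fingers measure 128 mm over their backs; the gripper's body (75 mm by 189 mm) begins 69 mm behind the grasp point.
Start: joints at [1.261, 0.468, -0.012, 1.603, 0.006, 1.071, -0.056], TCP at [0.171, -0.627, 0.303] pointing down, gripper open.
Joint ranges: [-2.53, 2.53], [-0.31, 2.02], [-1.57, 1.55], [0.28, 2.44], [-1.29, 4.43], [0.15, 1.84], [-2.92, 2.92]. Speed limits (rad/s): [2.57, 2.57, 3.14, 3.14, 3.14, 3.14, 3.14].

## Interface

Orientations are given as a unit quaternion [x, y, z, w].
In Python, from workcell import get_state, read_camera, sign_off, grasp_offset gives the robot as it stands.
- The arm moves only by the tool jog_arm, never from a script. Its argument "moves" is a list of rows, each a list of 7 numbers: the shift along the tool's x, y, z in mm, then the turn, a rotation vector about the tool's x, y, z in units of 5 degrees (1.0 is 5 degrees), then the finger opening in mm, from 0 to 91.9. A call has 1 to 20 rows; each row is the pose to reach, as a shift and turn from the pose measured when the call began, along the tool's axes at that moment; what a row does not reach only later rows make up. A row lasts 1/12 s, in which the tool goes at most 41.7 mm and 7.16 degrees, less where a joint would pass 70% of its speed; a pose out of reach is approached as far as the arm can. A call with a gripper value outside its range is refused whole. The fingers move at their own pace and stop on an object; the grip force is fixed at half the most. Time passes only in rows, so rows that repeat a pose let the fingers close. It gives the time, the measured TCP pose, the force and the opening at its end, in the units of the state.
- get_state(): the state, without advancing time (a new reading comes with each control period).
- read_camera(name): name is "side" or "top"; returns a dict with "pixels" (480x640x3 uint8, blue, green, red), "K" (3x3 intrinsics, pixels), "camera_from_world" (4x4, takes a point from world to camera coordinates). Camera axes: x right, y up, looking along -z (the intrinsics and any distortion apply to the point x, -y, -z); pixel columns grow to the right and rows downward; lengths in m; the calibration is good to about 2 mm. A picture is of the moment at which its call begins. There is no depth.
- sign_off(): hands the job in, once; it reports no verdict.
The state is a dict: "clock": time; "qpos": joint angles; "qvel": joint speeds; "joint_efforts": joint torques, N m; "ee_pos": TCP position; "tool_rot": TCP orientation; "ft_force": force on the tool from outside, world axes, zero at the start; "torque": the same for the moment, N m; "grip_width": finger opening in m.
Only numpy, scipy, OpenCV 4.12 (cv2) and the standard library are available. Lean on these libraries where they do the work, as an engineer would, in place of code of your own. Each camera call takes 0.05 s, during which the arm holds its last target. There are 200 camera calls.

## Working session

There is one attempt and no reset: what is moved stays moved. The work goes in short steps, Python scripts to look and compute and a tool call to move; the robot and the scene stay as the last step left them, time stands still between calls to the robot, and variables do not carry over. Pictures are saved under pics/ and viewed, about 8 in all and at most 12, crops included, and the job is handed in when it is done.

Besides the shell and the picture viewer there is one more tool, called after "Call:" as name(argument=value, ...) on one line, values as JSON. jog_arm: Moves the arm, as the interface text tells. Its arguments: {"type":"object","properties":{"moves":{"type":"array","items":{"type":"array","items":{"type":"number"}}}},"required":["moves"]}

```bash
mkdir -p pics
python3 - <<'E'
from workcell import *
import cv2,numpy as np
for n in("top","side"):
    c=read_camera(n);cv2.imwrite(f"pics/{n}0.png",c["pixels"]);np.savez(f"{n}0.npz",**c)
    print(n,c["K"],c["camera_from_world"].round(4), {k for k in c})
s=get_state();print(s,grasp_offset)
E
```

```text
top [[471.08027675   0.         321.9503204 ]
 [  0.         471.08027675 238.02467356]
 [  0.           0.           1.        ]] [[-0.0232 -0.9997 -0.0081 -0.0171]
 [ 0.986  -0.0242  0.1651 -0.4943]
 [-0.1652 -0.0041  0.9863 -0.9908]
 [ 0.      0.      0.      1.    ]] {'camera_from_world', 'K', 'pixels'}
side [[482.01571944   0.         323.88699845]
 [  0.         482.01571944 233.31173021]
 [  0.           0.           1.        ]] [[-0.9826 -0.1848  0.017   0.5033]
 [ 0.1452 -0.7081  0.691  -0.1094]
 [-0.1157  0.6815  0.7226 -0.9628]
 [ 0.      0.      0.      1.    ]] {'camera_from_world', 'K', 'pixels'}
{'clock': 0.1, 'qpos': array([ 1.26100265,  0.468277  , -0.01160816,  1.60353599,  0.00602161,
        1.07142417, -0.05626954]), 'qvel': array([-0.00172016,  0.00023613, -0.00074707, -0.00295574, -0.00048585,
        0.00060354, -0.00092896]), 'joint_efforts': array([ 1.46437927e-03, -5.21644092e+01, -1.20224667e-02, -2.44366121e+01,
       -5.67398791e-02,  1.40495095e-02,  7.03990577e-05]), 'ee_pos': array([ 0.17120427, -0.626638  ,  0.30184152]), 'tool_rot': array([ 9.91116759e-01,  1.32992183e-01, -1.72550579e-04, -7.86497784e-04]), 'ft_force': array([-0.47347139, -0.58466976,  0.26605516]), 'torque': array([0.00076034, 0.02815769, 0.02976843]), 'grip_width': 0.09199247422765557} 0.0694
```

View pics/top0.png

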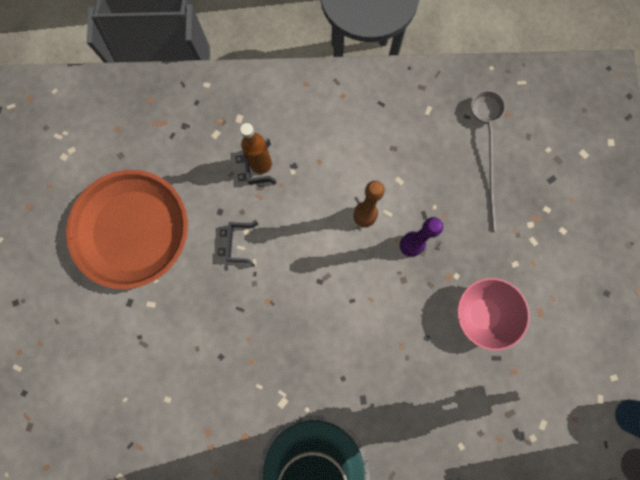

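View pics/side0.png

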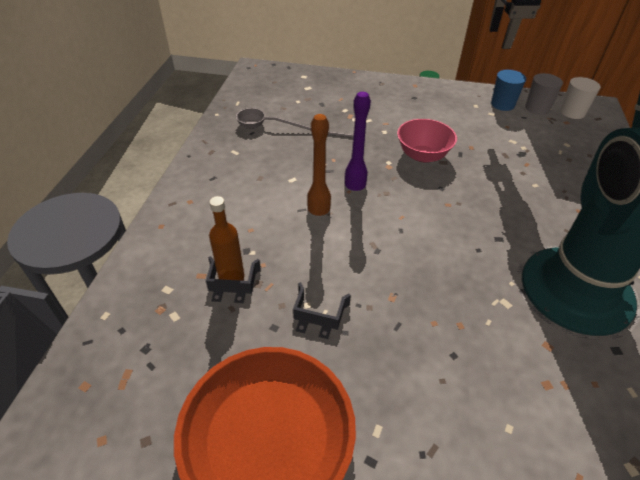

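The top view shows the brown pestle with its foot at about (366,217), a purple lookalike with its foot at (412,244), and the brown bottle in the farther guard at (258,165). The empty guard is at (235,243). In the side view the pestle foot is at (319,203), the purple foot at (356,182) and the empty guard at (322,310). The pestle meant is the wooden brown one: the other is purple, and the bottle has a white cap and stands in a guard. I'll confirm this in an enlarged crop.

Run:
```python
import cv2,numpy as np
t=cv2.imread("pics/top0.png");s=cv2.imread("pics/side0.png")
def crop(im,x,y,w,h,k):
    c=cv2.resize(im[y:y+h,x:x+w],None,fx=k,fy=k,interpolation=cv2.INTER_CUBIC)
    for i in range(0,w,10): cv2.putText(c,str(x+i),(i*k,8),0,.28,(255,255,255),1);cv2.line(c,(i*k,10),(i*k,14),(255,255,255),1)
    for j in range(0,h,10): cv2.putText(c,str(y+j),(0,j*k+3),0,.28,(0,255,255),1);cv2.line(c,(20,j*k),(24,j*k),(0,255,255),1)
    return c
a=np.hstack([crop(t,210,205,66,75,6),crop(s,286,275,66,75,6)])
b=np.hstack([crop(t,345,170,99,75,4)[:, :396],crop(s,290,110,99,75,4)])
b=np.hstack([crop(t,345,170,66,50,6),crop(s,290,170,66,50,6)])
cv2.imwrite("pics/crop1.png",cv2.resize(np.vstack([a,b]),(792,750))[:, :] if 0 else np.vstack([a,b])[:600])
a=np.vstack([a,b]);print(a.shape);cv2.imwrite("pics/crop1.png",cv2.resize(a,None,fx=.8,fy=.8,interpolation=cv2.INTER_AREA))
# masks
for n,im in(("top",t),("side",s)):
    h=cv2.cvtColor(im,cv2.COLOR_BGR2HSV)
    m=cv2.inRange(h,(3,140,40),(18,255,255))
    k,l,st,ce=cv2.connectedComponentsWithStats(m)
    for i in range(1,k):
        if st[i,4]>150: print(n,st[i],ce[i].round(1))
```

```text
(750, 792, 3)
top [243 134  28  39 750] [256.8 153.3]
top [   66   170   121   119 11130] [126.4 229. ]
top [355 182  29  44 682] [368.9 204.7]
side [  456     0   184   128 13476] [561.3  45.7]
side [ 308  114   22  101 1453] [319.  168.5]
side [ 210  211   34   69 1580] [225.8 249. ]
side [  174   347   182   133 20303] [265.6 420.3]
```

View pics/crop1.png

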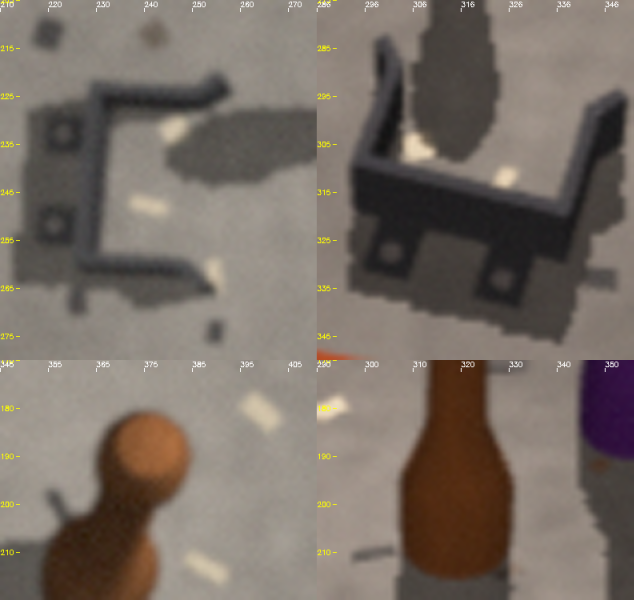

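The crop confirms it: the brown turned-wood pestle is the one meant, and the lookalike at the right is purple. The guard is empty. Its rim corners in the top view are about (229,223) and (226,261), with wing tips at (257,222) and (255,266).

```bash
cat > h.py <<'E'
import cv2,numpy as np
from scipy.optimize import least_squares
def cam(f):
    c=np.load(f);T=c["camera_from_world"];return c["pixels"],c["K"],T
def ray(C,u,v,z):
    _,K,T=C;d=np.linalg.inv(K)@[u,v,1];d=T[:3,:3].T@(d*[1,-1,-1]);o=-T[:3,:3].T@T[:3,3]
    return o+d*(z-o[2])/d[2]
def foot(C,r=.027):
    # lowest silhouette point -> bench, then r away from the camera; both directions from brown mask
    h=cv2.cvtColor(C[0],cv2.COLOR_BGR2HSV);m=cv2.inRange(h,(3,140,25),(18,255,255))
    return m
E
python3 - <<'E'
from h import *
t=cam("top0.npz");s=cam("side0.npz")
for C in(t,s): print("cam",(-C[2][:3,:3].T@C[2][:3,3]).round(3))
P=[(t,229.2,222.7,34,43),(t,226,260.8,34,-43),(t,258.3,223.8,-30,53),(t,255.6,220.6,-25.5,57),(t,254.8,266,-28,-55),
(s,294.1,309,34,43),(s,337,319.4,34,-43),(s,300,282.7,-28,55),(s,349.5,294.8,-28,-55)]
W=[ray(C,u,v,.032)[:2] for C,u,v,*_ in P];M=np.array([p[3:] for p in P])/1000
for w,p in zip(W,P):print(w.round(4),p[3:])
def kab(W,M):
    f=lambda q:((M@np.array([[np.cos(q[2]),np.sin(q[2])],[-np.sin(q[2]),np.cos(q[2])]])+q[:2])-W).ravel()
    r=least_squares(f,[W[0][0],W[0][1],1.57]);return r.x,r.fun
for i in(slice(0,9),slice(0,5),slice(5,9)):
    q,e=kab(np.array(W)[i],M[i]);print(q.round(4),np.degrees(q[2]).round(2),(e*1000).round(1))
for n,C,(x,y,w,h) in(("top",t,(355,182,29,44)),("side",s,(308,114,22,101))):
    m=foot(C)[y-2:y+h+3,x-3:x+w+3]
    for j in range(m.shape[0]-22,m.shape[0]):
        k=np.flatnonzero(m[j]); 
        if len(k):print(n,y-2+j,x-3+k[0],x-3+k[-1],end="; ")
    print()
E
```

```text
cam [ 0.323 -0.033  1.059]
cam [0.399 0.672 0.763]
[0.5349 0.1767] (34, 43)
[0.4497 0.183 ] (34, -43)
[0.5308 0.1119] (-30, 53)
[0.5382 0.1179] (-25.5, 57)
[0.4367 0.1197] (-28, -55)
[0.534  0.1809] (34, 43)
[0.4536 0.1877] (34, -43)
[0.5367 0.1199] (-28, 55)
[0.4397 0.1294] (-28, -55)
[0.489  0.1489 4.4114] 252.76 [-14.9 -73.  -11.9 -53.8  17.7  49.9  12.8  38.4   8.   72.3 -14.1 -77.2
 -15.8 -58.5  13.1  39.5   5.1  62.5]
[0.4867 0.1433 4.3129] 247.11 [-21.8 -81.5 -15.8 -54.3  16.4  38.4  11.   26.7  10.2  70.8]
[0.4912 0.1575 4.6209] 264.76 [ -3.  -61.3  -8.3 -60.2  11.9  60.4  -0.6  61. ]
top 207 357 374; top 208 357 375; top 209 356 375; top 210 356 376; top 211 356 376; top 212 355 376; top 213 355 376; top 214 355 376; top 215 355 376; top 216 355 375; top 217 355 375; top 218 355 374; top 219 356 374; top 220 356 373; top 221 356 373; top 222 357 372; top 223 359 371; top 224 360 369; top 225 360 367; 
side 196 308 329; side 197 308 329; side 198 308 329; side 199 308 329; side 200 308 329; side 201 308 329; side 202 308 329; side 203 308 329; side 204 308 329; side 205 308 329; side 206 308 329; side 207 308 329; side 208 308 329; side 209 309 328; side 210 309 328; side 211 310 328; side 212 310 327; side 213 312 326; side 214 314 324;
```

Run:
```python
from h import *
t=cam("top0.npz");s=cam("side0.npz")
P=[(t,229.2,222.7,34,-43),(t,226,260.8,34,43),(t,258.3,223.8,-30,-53),(t,255.6,220.6,-25.5,-57),(t,254.8,266,-28,55),
(s,294.1,309,34,-43),(s,337,319.4,34,43),(s,300,282.7,-28,-55),(s,349.5,294.8,-28,55)]
W=np.array([ray(C,u,v,.032)[:2] for C,u,v,*_ in P]);M=np.array([p[3:] for p in P])/1000
def kab(W,M):
    f=lambda q:((M@np.array([[np.cos(q[2]),np.sin(q[2])],[-np.sin(q[2]),np.cos(q[2])]])+q[:2])-W).ravel()
    r=least_squares(f,[W[0][0],W[0][1],1.57]);return r.x,r.fun
for i in(slice(0,9),slice(0,5),slice(5,9)):
    q,e=kab(W[i],M[i]);print(q.round(4),np.degrees(q[2]).round(2),(e*1000).round(1))
    if i.stop==9 and i.start==0: g=q
for C,u,v in((s,319,214.9),(t,363.8,226)):
    p=ray(C,u,v,0);o=-C[2][:3,:3].T@C[2][:3,3];d=(p-o)[:2];print("pestle",p[:2]+.027*d/np.linalg.norm(d))
    # knob axis check
print("knob", ray(t,375.2,190.2,.228),"side top", ray(s,320,117,.235))
p=ray(s,319,203,.02);print("side axis z20",p, "top left/right cols z.02", ray(t,354.5,214,.02),ray(t,376.8,214,.02))
```

```text
[0.4889 0.1484 1.4768] 84.62 [-0.   1.5 -0.5  3.3  8.   1.7  5.  -0.2 -5.3  6.   0.9 -2.7 -4.3 -1.4
  4.3 -4.5 -8.2 -3.7]
[0.4873 0.1459 1.4873] 85.22 [-1.8 -0.6 -2.4  0.3  6.9 -0.4  3.8 -2.2 -6.5  2.9]
[0.4907 0.1515 1.4779] 84.68 [ 2.7  0.4 -2.5  1.6  6.2 -1.4 -6.3 -0.7]
pestle [ 0.54772658 -0.12885625]
pestle [ 0.5507015 -0.1361427]
knob [ 0.54810294 -0.12840668  0.228     ] side top [ 0.54968399 -0.1359474   0.235     ]
side axis z20 [ 0.54646308 -0.12005687  0.02      ] top left/right cols z.02 [ 0.55031275 -0.10336982  0.02      ] [ 0.54905791 -0.15355972  0.02      ]
```

Run:
```python
from h import *
t=cam("top0.npz");s=cam("side0.npz")
for n,C,lo,hi in(("t",t,(125,80,20),(150,255,255)),("s",s,(125,80,20),(150,255,255))):
    m=cv2.inRange(cv2.cvtColor(C[0],cv2.COLOR_BGR2HSV),lo,hi)
    k,l,st,_=cv2.connectedComponentsWithStats(m);i=1+np.argmax(st[1:,4]);x,y,w,h,a=st[i];print(n,st[i])
    j=np.flatnonzero(l[y+h-2]==i).mean();p=ray(C,j,y+h,0);o=-C[2][:3,:3].T@C[2][:3,3];d=(p-o)[:2];print("purple",p[:2]+.027*d/np.linalg.norm(d))
p=ray(s,229.5,282,0);o=-s[2][:3,:3].T@s[2][:3,3];d=(p-o)[:2];print("bottle",p[:2]+.026*d/np.linalg.norm(d), "cap top view",ray(t,248,130,.2))
```

```text
t [400 218  43  38 817]
purple [ 0.46956649 -0.25024254]
s [ 345   92   25   99 1393]
purple [ 0.4752312  -0.22753339]
bottle [0.69221352 0.09856641] cap top view [0.68129973 0.10786057 0.2       ]
```

```bash
cat >> h.py <<'E'
from scipy.spatial.transform import Rotation as Ro
from workcell import get_state
def pose(px,py,head,back=.0325,zt=.010,th=20,up=0):
    """TCP pose with the fingertip centre 'back' behind the pestle centre; head in deg from world x"""
    a,t=np.radians(head),np.radians(th);d=np.array([np.cos(a),np.sin(a),0]);Z=np.array([0,0,1.])
    z=d*np.sin(t)-Z*np.cos(t);x=d*np.cos(t)+Z*np.sin(t)
    tip=np.array([px,py,zt+up])-back*d
    return tip-.088*z,Ro.from_matrix(np.c_[x,np.cross(z,x),z])
def rows(ps,w):
    s=get_state();R=Ro.from_quat(s["tool_rot"]);p=s["ee_pos"]
    print([[*(float(v) for v in (R.inv().apply(q-p)*1000).round(1)),*(float(v) for v in (np.degrees((R.inv()*Q).as_rotvec())/5).round(2)),w] for q,Q in ps])
def where(back=.0325):
    """tip centre, heading, tilt, pestle centre implied by the cradle"""
    s=get_state();M=Ro.from_quat(s["tool_rot"]).as_matrix();T=s["ee_pos"]+.088*M[:,2];d=M[:,0]*[1,1,0];d/=np.linalg.norm(d)
    print("t",s["clock"],"tip",T.round(4),"head",np.degrees(np.arctan2(d[1],d[0])).round(2),"tilt",np.degrees(np.arcsin(M[2,0])).round(1),"pestle",(T+back*d)[:2].round(4),"F",s["ft_force"].round(1),"w",s["grip_width"])
E
python3 - <<'E'
from h import *
rows([pose(.549,-.131,130,.0725,up=.3),pose(.549,-.131,130,.0725,up=.0)],28)
E
```

```text
[[538.0, -285.5, -90.5, 3.98, 2.54, -22.67, 28], [538.0, -285.0, 209.5, 3.98, 2.54, -22.67, 28]]
```

Call:
jog_arm(moves=[[0, 0, -40, 0, 0, 0, 60], [0, 0, -80, 0, 0, 0, 28], [0, 0, -120, 0, 0, 0, 28], [0, 0, -120, 0, 0, 0, 28], [0, 0, -120, 0, 0, 0, 28]])

```text
clock: 0.52
ee_pos: [0.1715, -0.6275, 0.4245]
tool_rot: [0.991, 0.133, 0.0, 0.002]
ft_force: [0.8, 0.3, -0.8]
grip_width: 0.0605
```

Call:
jog_arm(moves=[[34, -18, 2, 0.25, 0.16, -1.4, 28], [68, -36, 4, 0.5, 0.32, -2.8, 28], [101, -54, 6, 0.75, 0.48, -4.2, 28], [135, -71, 8, 1, 0.64, -5.7, 28], [168, -89, 9, 1.25, 0.8, -7.1, 28], [202, -107, 11, 1.5, 0.95, -8.5, 28], [235, -125, 13, 1.75, 1.11, -9.9, 28], [269, -143, 15, 2, 1.27, -11.3, 28], [303, -160, 17, 2.24, 1.43, -12.7, 28], [336, -178, 19, 2.5, 1.59, -14.2, 28], [370, -196, 21, 2.74, 1.75, -15.6, 28], [404, -214, 23, 3, 1.9, -17, 28], [437, -232, 25, 3.2, 2.06, -18.4, 28], [471, -250, 27, 3.5, 2.2, -19.8, 28], [505, -268, 29, 3.7, 2.4, -21.2, 28], [538, -285, 30, 3.98, 2.54, -22.67, 28], [538, -285, 30, 3.98, 2.54, -22.67, 28], [538, -285, 30, 3.98, 2.54, -22.67, 28], [538, -285, 30, 3.98, 2.54, -22.67, 28], [538, -285, 30, 3.98, 2.54, -22.67, 28]])

```text
clock: 2.18
ee_pos: [0.6144, -0.2124, 0.3927]
tool_rot: [0.418, 0.892, 0.071, -0.156]
ft_force: [0.2, -0.8, 0.8]
grip_width: 0.0279
```

Run:
```python
from h import *
where();print(get_state()["qpos"].round(2))
rows([pose(.549,-.131,130,.0725,up=.1),pose(.549,-.131,130,.0725,up=.0)],28)
```

```text
t 2.1833 tip [ 0.5951 -0.1898  0.3099] head 129.7 tilt 19.7 pestle [ 0.5743 -0.1648] F [ 0.2 -0.8  0.8] w 0.02793030252034624
[ 0.69  0.61 -0.58  1.29  0.1   1.59  0.84]
[[-65.8, 3.1, 188.8, -0.03, 0.05, -0.06, 28], [-99.6, 3.5, 283.0, -0.03, 0.05, -0.06, 28]]
```

Call:
jog_arm(moves=[[-13, 1, 38, 0, 0, 0, 28], [-26, 2, 76, 0, 0, 0, 28], [-40, 2, 113, 0, 0, 0, 28], [-53, 3, 151, 0, 0, 0, 28], [-66, 3, 189, 0, 0.05, -0.06, 28], [-74, 3, 212, 0, 0.05, -0.06, 28], [-82, 3.5, 235, 0, 0.05, -0.06, 28], [-89, 3.5, 255, 0, 0.05, -0.06, 28], [-95, 3.5, 270, 0, 0.05, -0.06, 28], [-99.6, 3.5, 283, 0, 0.05, -0.06, 28], [-99.6, 3.5, 283, 0, 0.05, -0.06, 28], [-99.6, 3.5, 283, 0, 0.05, -0.06, 28]])

```text
clock: 3.18
ee_pos: [0.6147, -0.2102, 0.0927]
tool_rot: [0.416, 0.892, 0.072, -0.158]
ft_force: [0.2, 0.3, 0.4]
grip_width: 0.028
```

Run:
```python
from h import *
from workcell import read_camera
where()
a=[]
for n in("top","side"):
    c=read_camera(n);np.savez(n+"1.npz",**c);a.append(c["pixels"])
t=a[0][150:330,330:550];s=a[1][80:260,270:490]
cv2.imwrite("pics/p1.png",cv2.resize(np.hstack([t,s]),(800,327)))
```

```text
t 3.1833 tip [ 0.5952 -0.1873  0.01  ] head 129.94 tilt 20.0 pestle [ 0.5743 -0.1623] F [0.2 0.3 0.4] w 0.02804142335924214
```

View pics/p1.png

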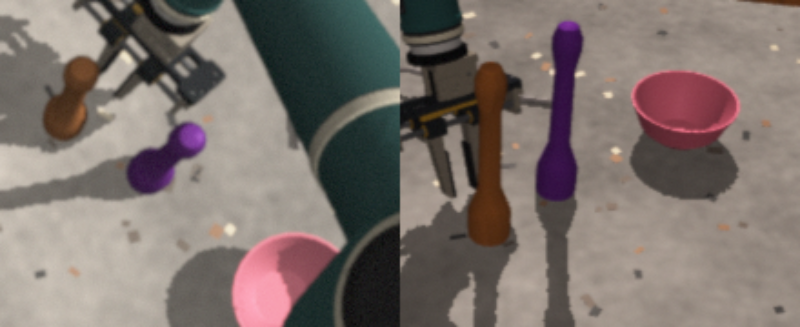

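The left half of the picture (top view) shows the fingertips at about (103,65) and (118,95) in crop pixels, aimed at the pestle's foot at (65,118). The purple pestle at (150,170) is clear of the gripper body. I'll start the push along the tips' heading.

Call:
jog_arm(moves=[[3, 0, 1, 0, 0, 0, 28], [6, 0, 2, 0, 0, 0, 28], [9, 0, 3.3, 0, 0, 0, 28], [12, 0, 4.4, 0, 0, 0, 28], [15, 0, 5.5, 0, 0, 0, 28], [18, 0, 6.6, 0, 0, 0, 28], [21, 0, 7.6, 0, 0, 0, 28], [24, 0, 8.7, 0, 0, 0, 28], [27, 0, 9.8, 0, 0, 0, 28], [29, 0, 10.6, 0, 0, 0, 28], [31, 0, 11.3, 0, 0, 0, 28], [33, 0, 12, 0, 0, 0, 28], [35, 0, 12.7, 0, 0, 0, 28], [37, 0, 13.5, 0, 0, 0, 28], [39, 0, 14.2, 0, 0, 0, 28], [41, 0, 15, 0, 0, 0, 28], [43, 0, 15.7, 0, 0, 0, 28], [46, 0, 16.7, 0, 0, 0, 28], [49, 0, 17.8, 0, 0, 0, 28], [52, 0, 19, 0, 0, 0, 28]])

```text
clock: 4.95
ee_pos: [0.58, -0.1676, 0.094]
tool_rot: [0.416, 0.893, 0.072, -0.156]
ft_force: [1.2, -1.0, -0.2]
grip_width: 0.0283
```

Run:
```python
from h import *
from workcell import read_camera
where()
t=read_camera("top");np.savez("top2.npz",**t);s=read_camera("side");np.savez("side2.npz",**s)
cv2.imwrite("pics/p2.png",cv2.resize(np.hstack([t["pixels"][150:300,320:500],s["pixels"][90:240,250:430]]),(800,333)))
```

```text
t 4.95 tip [ 0.5607 -0.1448  0.0112] head 130.0 tilt 19.8 pestle [ 0.5398 -0.1199] F [ 1.2 -1.  -0.2] w 0.028256297593413297
```

View pics/p2.png

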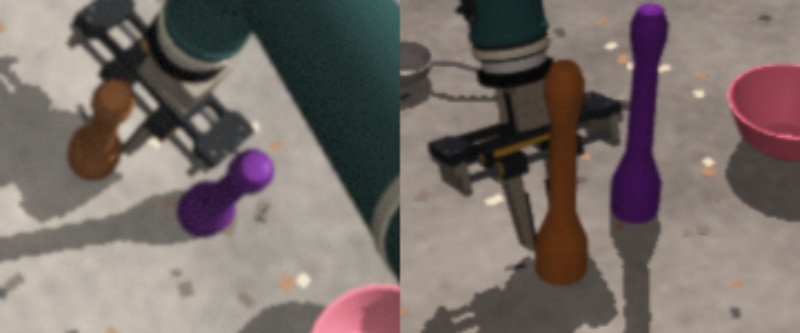

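The pestle (left foot at (95,160), right foot at (560,262) in crop pixels) is upright and moving in the fingertip cradle with about 1.6 N. The purple one is still clear of the gripper body. Next I'll compute the curved path.

```bash
cat >> h.py <<'E'
G=np.array([.489,.1485]);GH=84.7
def path(p,h0,r,step):
    """straight on heading h0, arc r, straight on guard axis; list of (x,y,head)"""
    u=lambda h:np.array([np.cos(np.radians(h)),np.sin(np.radians(h))])
    s,b=np.linalg.solve(np.c_[u(h0),-u(GH)],G-p)
    tl=r*np.tan(np.radians((h0-GH)/2));A=r*np.radians(h0-GH);L1=s-tl;out=[];c=p+L1*u(h0)
    rr=lambda h:np.array([np.sin(np.radians(h)),-np.cos(np.radians(h))])  # right-hand normal
    tot=L1+A-b-tl;print("L1",L1,"arc",A,"last",-b-tl)
    for d in np.arange(step,tot+1e-9,step):
        if d<L1: out.append((*(p+d*u(h0)),h0))
        elif d<L1+A:
            h=h0-np.degrees((d-L1)/r);out.append((*(c+r*rr(h0)-r*rr(h)),h))
        else: out.append((*(c+r*rr(h0)-r*rr(GH)+(d-L1-A)*u(GH)),GH))
    return out
E
python3 - <<'E'
from h import *
q=path(np.array([.5398,-.1199]),130,.06,.004)
import json;json.dump(q,open("path.json","w"));print(len(q))
for i in(0,1):rows([pose(*a) for a in q[20*i:20*i+20]],28)
E
```

```text
L1 0.08100563467405214 arc 0.04743804906920587 last 0.16293318039054577
72
[[2.5, -0.2, 2.3, -0.02, 0.02, 0.01, 28], [6.3, -0.2, 3.7, -0.02, 0.02, 0.01, 28], [10.0, -0.2, 5.0, -0.02, 0.02, 0.01, 28], [13.8, -0.2, 6.4, -0.02, 0.02, 0.01, 28], [17.6, -0.2, 7.7, -0.02, 0.02, 0.01, 28], [21.3, -0.2, 9.1, -0.02, 0.02, 0.01, 28], [25.1, -0.2, 10.5, -0.02, 0.02, 0.01, 28], [28.8, -0.1, 11.8, -0.02, 0.02, 0.01, 28], [32.6, -0.1, 13.2, -0.02, 0.02, 0.01, 28], [36.4, -0.1, 14.6, -0.02, 0.02, 0.01, 28], [40.1, -0.1, 15.9, -0.02, 0.02, 0.01, 28], [43.9, -0.1, 17.3, -0.02, 0.02, 0.01, 28], [47.6, -0.1, 18.6, -0.02, 0.02, 0.01, 28], [51.4, -0.1, 20.0, -0.02, 0.02, 0.01, 28], [55.2, -0.1, 21.4, -0.02, 0.02, 0.01, 28], [58.9, -0.1, 22.7, -0.02, 0.02, 0.01, 28], [62.7, -0.1, 24.1, -0.02, 0.02, 0.01, 28], [66.4, -0.1, 25.5, -0.02, 0.02, 0.01, 28], [70.2, -0.1, 26.8, -0.02, 0.02, 0.01, 28], [74.0, -0.1, 28.2, -0.02, 0.02, 0.01, 28]]
[[77.8, -3.1, 29.6, -0.22, 0.02, 0.55, 28], [81.9, -6.9, 31.1, -0.48, 0.02, 1.26, 28], [86.2, -10.5, 32.6, -0.74, 0.02, 1.98, 28], [90.7, -13.7, 34.3, -1.0, 0.02, 2.7, 28], [95.4, -16.6, 36.0, -1.26, 0.02, 3.42, 28], [100.3, -19.1, 37.7, -1.52, 0.02, 4.14, 28], [105.3, -21.3, 39.6, -1.78, 0.02, 4.85, 28], [110.5, -23.1, 41.4, -2.04, 0.02, 5.57, 28], [115.7, -24.6, 43.3, -2.3, 0.02, 6.29, 28], [121.1, -25.7, 45.3, -2.56, 0.02, 7.01, 28], [126.5, -26.4, 47.2, -2.82, 0.02, 7.73, 28], [131.9, -26.7, 49.2, -3.08, 0.02, 8.44, 28], [134.8, -24.2, 50.3, -3.11, 0.02, 8.52, 28], [137.5, -21.3, 51.2, -3.11, 0.02, 8.52, 28], [140.1, -18.5, 52.2, -3.11, 0.02, 8.52, 28], [142.8, -15.6, 53.1, -3.11, 0.02, 8.52, 28], [145.4, -12.8, 54.1, -3.11, 0.02, 8.52, 28], [148.1, -9.9, 55.0, -3.11, 0.02, 8.52, 28], [150.7, -7.1, 56.0, -3.11, 0.02, 8.52, 28], [153.3, -4.2, 56.9, -3.11, 0.02, 8.52, 28]]
```

Call:
jog_arm(moves=[[3, 0, 2, 0, 0, 0, 28], [6.5, 0, 3.5, 0, 0, 0, 28], [10, 0, 5, 0, 0, 0, 28], [14, 0, 6.5, 0, 0, 0, 28], [17.5, 0, 7.5, 0, 0, 0, 28], [21.5, 0, 9, 0, 0, 0, 28], [25, 0, 10.5, 0, 0, 0, 28], [29, 0, 12, 0, 0, 0, 28], [32.5, 0, 13, 0, 0, 0, 28], [36.5, 0, 14.5, 0, 0, 0, 28], [40, 0, 16, 0, 0, 0, 28], [44, 0, 17, 0, 0, 0, 28], [47.5, 0, 18.5, 0, 0, 0, 28], [51.5, 0, 20, 0, 0, 0, 28], [55, 0, 21.5, 0, 0, 0, 28], [59, 0, 22.5, 0, 0, 0, 28], [62.5, 0, 24, 0, 0, 0, 28], [66.5, 0, 25.5, 0, 0, 0, 28], [70, 0, 27, 0, 0, 0, 28], [74, 0, 28, 0, 0, 0, 28]])

```text
clock: 6.72
ee_pos: [0.5285, -0.1063, 0.0929]
tool_rot: [0.416, 0.893, 0.072, -0.157]
ft_force: [0.7, -1.8, 0.7]
grip_width: 0.0281
```

```bash
cat >> h.py <<'E'
def look(k):
    """pestle foot position from the side view (lowest brown row -> bench)"""
    from workcell import read_camera
    for n in("top","side"):
        c=read_camera(n);np.savez(f"{n}{k}.npz",**c)
        C=(c["pixels"],c["K"],c["camera_from_world"]);m=foot(C)
        kk,l,st,ce=cv2.connectedComponentsWithStats(m)
        for i in range(1,kk):
            x,y,w,h,a=st[i]
            if 300<a<2500 and y>100:
                j=np.flatnonzero(l[y+h-6:y+h]==i)%640;p=ray(C,j.mean()+.5,y+h+.4,0);o=-C[2][:3,:3].T@C[2][:3,3];d=(p-o)[:2]
                print(n,st[i],(p[:2]+.027*d/np.linalg.norm(d)).round(4))
E
python3 - <<'E'
from h import *
where();look(3)
p=where
import json;q=json.load(open("path.json"))
rows([pose(*a) for a in q[20:40]],28)
E
```

```text
t 6.7167 tip [ 0.5092 -0.0835  0.0101] head 130.03 tilt 19.9 pestle [ 0.4883 -0.0586] F [ 0.7 -1.8  0.7] w 0.028088467955890685
top [243 134  28  39 740] [0.6818 0.1198]
top [326 214  22  39 592] [ 0.4911 -0.0631]
side [ 329  139   26  103 1662] [ 0.4836 -0.0552]
side [ 210  211   34   69 1576] [0.6901 0.093 ]
[[2.6, -3.1, 1.0, -0.23, -0.0, 0.55, 28], [6.6, -6.9, 2.5, -0.49, 0.0, 1.27, 28], [11.0, -10.4, 4.1, -0.75, 0.0, 1.99, 28], [15.5, -13.7, 5.8, -1.01, 0.0, 2.71, 28], [20.2, -16.5, 7.5, -1.27, 0.0, 3.43, 28], [25.1, -19.1, 9.3, -1.53, 0.0, 4.14, 28], [30.1, -21.3, 11.1, -1.79, 0.0, 4.86, 28], [35.2, -23.1, 13.0, -2.05, 0.01, 5.58, 28], [40.5, -24.5, 14.9, -2.32, 0.01, 6.3, 28], [45.8, -25.6, 16.8, -2.58, 0.01, 7.02, 28], [51.2, -26.3, 18.8, -2.84, 0.01, 7.73, 28], [56.6, -26.6, 20.8, -3.1, 0.01, 8.45, 28], [59.6, -24.1, 21.8, -3.13, 0.01, 8.53, 28], [62.2, -21.2, 22.8, -3.13, 0.01, 8.53, 28], [64.9, -18.4, 23.8, -3.13, 0.01, 8.53, 28], [67.5, -15.5, 24.7, -3.13, 0.01, 8.53, 28], [70.1, -12.7, 25.7, -3.13, 0.01, 8.53, 28], [72.8, -9.8, 26.6, -3.13, 0.01, 8.53, 28], [75.4, -7.0, 27.6, -3.13, 0.01, 8.53, 28], [78.1, -4.1, 28.5, -3.13, 0.01, 8.53, 28]]
```

Call:
jog_arm(moves=[[2.5, -3, 1, -0.2, 0, 0.55, 28], [6.5, -7, 2.5, -0.5, 0, 1.25, 28], [11, -10.5, 4, -0.75, 0, 2, 28], [15.5, -13.5, 6, -1, 0, 2.7, 28], [20, -16.5, 7.5, -1.25, 0, 3.45, 28], [25, -19, 9.5, -1.55, 0, 4.15, 28], [30, -21.5, 11, -1.8, 0, 4.85, 28], [35, -23, 13, -2.05, 0, 5.6, 28], [40.5, -24.5, 15, -2.3, 0, 6.3, 28], [46, -25.5, 17, -2.6, 0, 7, 28], [51, -26.5, 19, -2.85, 0, 7.75, 28], [56.5, -26.5, 21, -3.1, 0, 8.45, 28], [59.5, -24, 22, -3.15, 0, 8.55, 28], [62, -21, 23, -3.15, 0, 8.55, 28], [65, -18.5, 24, -3.15, 0, 8.55, 28], [67.5, -15.5, 24.5, -3.15, 0, 8.55, 28], [70, -12.5, 25.5, -3.15, 0, 8.55, 28], [73, -10, 26.5, -3.15, 0, 8.55, 28], [75.5, -7, 27.5, -3.15, 0, 8.55, 28], [78, -4, 28.5, -3.15, 0, 8.55, 28]])

```text
clock: 8.48
ee_pos: [0.4713, -0.0441, 0.0926]
tool_rot: [0.728, 0.663, 0.129, -0.116]
ft_force: [0.5, -1.5, -0.1]
grip_width: 0.0279
```

Run:
```python
from h import *
where();look(4)
import json;q=json.load(open("path.json"))
rows([pose(*a) for a in q[40:60]],28)
a=np.load("top4.npz")["pixels"][130:310,210:450];b=np.load("side4.npz")["pixels"][110:350,200:440]
cv2.imwrite("pics/p4.png",np.hstack([cv2.resize(a,(400,300)),cv2.resize(b,(400,400))[50:350]]))
```

```text
t 8.4833 tip [ 0.4742 -0.0141  0.0099] head 84.62 tilt 20.0 pestle [0.4772 0.0182] F [ 0.5 -1.5 -0.1] w 0.027872181558470693
top [242 134  29  39 745] [0.6818 0.1202]
top [287 223  25  36 577] [0.4778 0.0271]
side [ 328  164   28  105 1802] [0.4735 0.0193]
side [ 210  211   34   69 1573] [0.6901 0.093 ]
[[2.7, -0.1, 1.0, 0.02, -0.0, -0.0, 28], [6.5, -0.1, 2.4, 0.02, -0.0, -0.0, 28], [10.2, -0.1, 3.8, 0.02, -0.0, -0.0, 28], [14.0, -0.1, 5.2, 0.02, -0.0, -0.0, 28], [17.7, -0.1, 6.5, 0.02, -0.0, -0.0, 28], [21.5, -0.1, 7.9, 0.02, -0.0, -0.0, 28], [25.3, -0.1, 9.3, 0.02, -0.0, -0.0, 28], [29.0, -0.1, 10.6, 0.02, -0.0, -0.0, 28], [32.8, -0.1, 12.0, 0.02, -0.0, -0.0, 28], [36.5, -0.1, 13.4, 0.02, -0.0, -0.0, 28], [40.3, -0.1, 14.7, 0.02, -0.0, -0.0, 28], [44.1, -0.1, 16.1, 0.02, -0.0, -0.0, 28], [47.8, -0.1, 17.5, 0.02, -0.0, -0.0, 28], [51.6, -0.1, 18.9, 0.02, -0.0, -0.0, 28], [55.3, -0.1, 20.2, 0.02, -0.0, -0.0, 28], [59.1, -0.1, 21.6, 0.02, -0.0, -0.0, 28], [62.8, -0.1, 23.0, 0.02, -0.0, -0.0, 28], [66.6, -0.1, 24.3, 0.02, -0.0, -0.0, 28], [70.4, -0.1, 25.7, 0.02, -0.0, -0.0, 28], [74.1, -0.1, 27.1, 0.02, -0.0, -0.0, 28]]
```

View pics/p4.png

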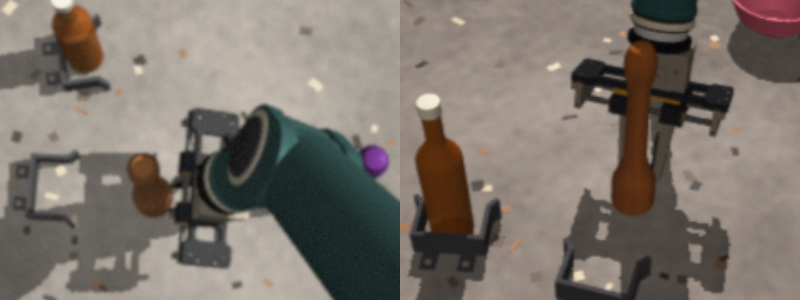

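The pestle is upright in the cradle (top-crop foot at (152,195)) and lined up with the empty guard's mouth at (75,187). The bottle hasn't moved and the purple one is untouched. I'll push on along the guard axis.

Call:
jog_arm(moves=[[3, 0, 1, 0, 0, 0, 28], [6.5, 0, 2.5, 0, 0, 0, 28], [10, 0, 4, 0, 0, 0, 28], [14, 0, 5, 0, 0, 0, 28], [17.5, 0, 6.5, 0, 0, 0, 28], [21.5, 0, 8, 0, 0, 0, 28], [25, 0, 9.5, 0, 0, 0, 28], [29, 0, 10.5, 0, 0, 0, 28], [33, 0, 12, 0, 0, 0, 28], [36.5, 0, 13.5, 0, 0, 0, 28], [40.5, 0, 14.5, 0, 0, 0, 28], [44, 0, 16, 0, 0, 0, 28], [48, 0, 17.5, 0, 0, 0, 28], [51.5, 0, 19, 0, 0, 0, 28], [55.5, 0, 20, 0, 0, 0, 28], [59, 0, 21.5, 0, 0, 0, 28], [63, 0, 23, 0, 0, 0, 28], [66.5, 0, 24.5, 0, 0, 0, 28], [70.5, 0, 25.5, 0, 0, 0, 28], [74, 0, 27, 0, 0, 0, 28]])

```text
clock: 10.25
ee_pos: [0.4786, 0.0354, 0.0928]
tool_rot: [0.728, 0.663, 0.129, -0.117]
ft_force: [0.3, -1.6, -0.4]
grip_width: 0.0281
```

Run:
```python
from h import *
where();look(5)
a=np.load("top5.npz")["pixels"][190:290,205:325];b=np.load("side5.npz")["pixels"][190:350,260:420]
cv2.imwrite("pics/p5.png",np.hstack([cv2.resize(a,(480,400),interpolation=2),cv2.resize(b,(320,320))[:, :].copy() if 0 else cv2.resize(b,(320,400),interpolation=2)]))
```

```text
t 10.25 tip [0.4815 0.0654 0.0101] head 84.69 tilt 20.0 pestle [0.4845 0.0977] F [ 0.3 -1.6 -0.4] w 0.028080900729654985
top [242 134  29  39 749] [0.6818 0.1202]
top [243 220  34  37 640] [0.4787 0.115 ]
side [ 316  193   34  107 1942] [0.4812 0.0998]
side [ 210  211   34   69 1579] [0.6903 0.093 ]
```

View pics/p5.png

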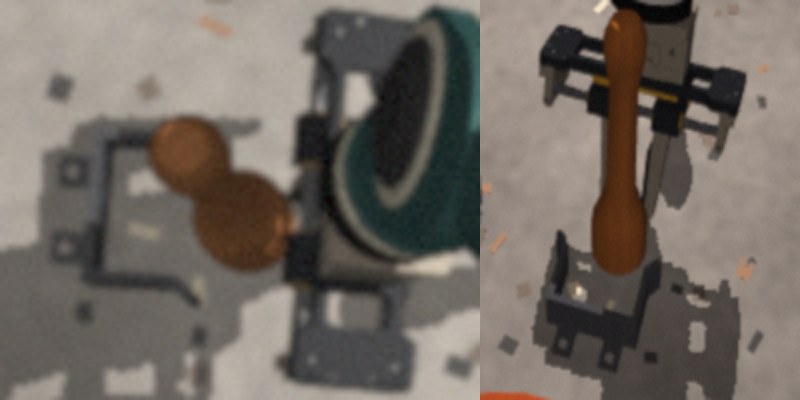

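The pestle is upright at the guard's mouth: foot at (242,220) in the top crop, between the wings, and at (620,245) in the side crop. It looks roughly centred, maybe 2 to 5 mm towards the near side. I'll push on with a 2 mm correction.

Call:
jog_arm(moves=[[3, 0.5, 1, 0, 0, 0, 28], [6, 0.5, 2, 0, 0, 0, 28], [9, 1, 3.5, 0, 0, 0, 28], [12, 1, 4.5, 0, 0, 0, 28], [15, 1.5, 5.5, 0, 0, 0, 28], [18, 1.5, 6.5, 0, 0, 0, 28], [21, 2, 7.5, 0, 0, 0, 28], [24, 2, 8.5, 0, 0, 0, 28], [27, 2, 10, 0, 0, 0, 28], [30, 2, 11, 0, 0, 0, 28], [33, 2, 12, 0, 0, 0, 28], [36, 2, 13, 0, 0, 0, 28], [38, 2, 14, 0, 0, 0, 28], [39, 2, 14.5, 0, 0, 0, 28], [39, 2, 14.5, 0, 0, 0, 28]])

```text
clock: 11.6
ee_pos: [0.4844, 0.0774, 0.0926]
tool_rot: [0.727, 0.664, 0.129, -0.117]
ft_force: [0.8, -1.0, -0.1]
grip_width: 0.0282
```

Run:
```python
from h import *
where();look(6)
```

```text
t 11.6 tip [0.4873 0.1075 0.01  ] head 84.78 tilt 20.1 pestle [0.4903 0.1398] F [ 0.8 -1.  -0.1] w 0.028208819016864596
top [242 134  29  39 750] [0.6818 0.1204]
top [220 218  39  37 681] [0.4818 0.1617]
side [ 309  209   31  106 1958] [0.4852 0.1357]
side [ 210  211   34   69 1578] [0.6901 0.093 ]
```

Call:
jog_arm(moves=[[1, 0, 0.3, 0, 0, 0, 28], [1.5, 0, 0.5, 0, 0, 0, 28], [2, 0, 0.7, 0, 0, 0, 28], [2.5, 0, 0.9, 0, 0, 0, 28], [3, 0, 1.1, 0, 0, 0, 28], [3.5, 0, 1.3, 0, 0, 0, 28], [4, 0, 1.5, 0, 0, 0, 28], [4.5, 0, 1.6, 0, 0, 0, 28], [5, 0, 1.8, 0, 0, 0, 28], [5.5, 0, 2, 0, 0, 0, 28]])

```text
clock: 12.53
ee_pos: [0.4849, 0.0832, 0.0926]
tool_rot: [0.727, 0.664, 0.129, -0.117]
ft_force: [-0.3, -2.1, 0.6]
grip_width: 0.0281
```

Call:
jog_arm(moves=[[0.5, 0, 0.2, 0, 0, 0, 28], [1, 0, 0.4, 0, 0, 0, 28], [1.5, 0, 0.5, 0, 0, 0, 28], [1.5, 0, 0.5, 0, 0, 0, 28]])

```text
clock: 12.87
ee_pos: [0.4851, 0.085, 0.0927]
tool_rot: [0.727, 0.664, 0.129, -0.117]
ft_force: [-0.0, -1.8, 0.2]
grip_width: 0.0278
```

Call:
jog_arm(moves=[[0.5, 0, 0.2, 0, 0, 0, 28], [1, 0, 0.3, 0, 0, 0, 28], [1, 0, 0.3, 0, 0, 0, 28]])

```text
clock: 13.12
ee_pos: [0.4852, 0.0861, 0.0928]
tool_rot: [0.727, 0.664, 0.129, -0.117]
ft_force: [-0.5, -1.9, 0.1]
grip_width: 0.0279
```

Call:
jog_arm(moves=[[0.5, 0, 0.2, 0, 0, 0, 28], [1, 0, 0.3, 0, 0, 0, 28], [1, 0, 0.3, 0, 0, 0, 28]])

```text
clock: 13.37
ee_pos: [0.4852, 0.0874, 0.0928]
tool_rot: [0.727, 0.664, 0.129, -0.117]
ft_force: [0.3, -1.6, -0.0]
grip_width: 0.0281
```

Run:
```python
from h import *
where();look(7)
a=np.load("top7.npz")["pixels"][190:290,205:305];b=np.load("side7.npz")["pixels"][265:345,280:360]
cv2.imwrite("pics/p7.png",np.hstack([cv2.resize(a,(400,400),interpolation=2),cv2.resize(b,(400,400),interpolation=2)]))
```

```text
t 13.3667 tip [0.4881 0.1175 0.0102] head 84.79 tilt 20.1 pestle [0.491  0.1498] F [ 0.3 -1.6 -0. ] w 0.02807282677029496
top [242 134  29  39 742] [0.6818 0.1205]
top [214 217  39  38 682] [0.4815 0.1733]
side [ 210  211   34   69 1576] [0.6901 0.093 ]
side [ 308  213   30  103 1877] [0.4822 0.1374]
```

View pics/p7.png

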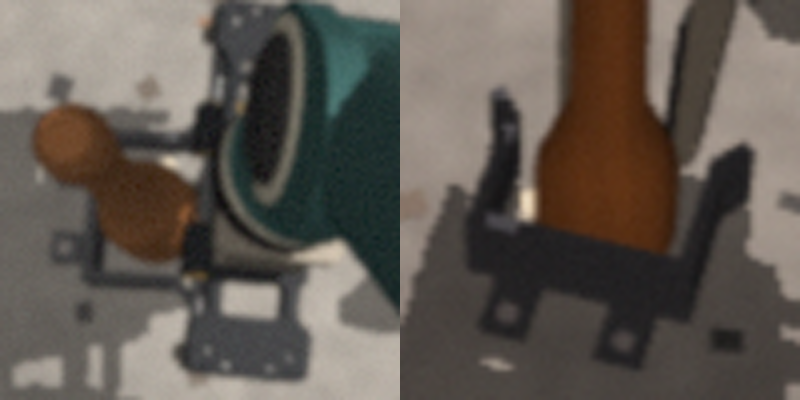

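In the top crop the foot's left edge (97,200) overlaps the guard's back at (95,230). In the side crop the foot (605,190) sits between the sides with gaps at both. The force is still sliding friction only, so I'll creep on until it rises.

Call:
jog_arm(moves=[[0.5, 0, 0.2, 0, 0, 0, 28], [1, 0, 0.3, 0, 0, 0, 28], [1, 0, 0.3, 0, 0, 0, 28]])

```text
clock: 13.72
ee_pos: [0.4853, 0.0884, 0.0928]
tool_rot: [0.727, 0.664, 0.129, -0.117]
ft_force: [-0.6, -1.8, -1.3]
grip_width: 0.0279
```

Call:
jog_arm(moves=[[0.5, 0, 0.2, 0, 0, 0, 28], [1, 0, 0.3, 0, 0, 0, 28], [1, 0, 0.3, 0, 0, 0, 28]])

```text
clock: 13.97
ee_pos: [0.4853, 0.0889, 0.0928]
tool_rot: [0.727, 0.664, 0.129, -0.117]
ft_force: [-0.5, -4.0, 0.0]
grip_width: 0.0279
```

Call:
jog_arm(moves=[[0.5, 0, 0.2, 0, 0, 0, 28], [1, 0, 0.3, 0, 0, 0, 28], [1, 0, 0.3, 0, 0, 0, 28]])

```text
clock: 14.22
ee_pos: [0.4854, 0.0891, 0.0927]
tool_rot: [0.728, 0.664, 0.128, -0.117]
ft_force: [-0.8, -5.8, 1.5]
grip_width: 0.028
```

The force rose from about 1.7 N to 5.8 N while the arm had almost stopped (0.2 mm in the last call), so the pestle is against the back. I'll back off straight along the axis, then look.

Call:
jog_arm(moves=[[-1, 0, -0.3, 0, 0, 0, 28], [-3, 0, -1, 0, 0, 0, 28], [-6, 0, -2, 0, 0, 0, 28], [-10, 0, -3.6, 0, 0, 0, 28], [-18, 0, -6.5, 0, 0, 0, 28], [-28, 0, -10, 0, 0, 0, 28], [-40, 0, -14.5, 0, 0, 0, 28], [-55, 0, -20, 0, 0, 0, 28], [-70, 0, -25.5, 0, 0, 0, 28], [-85, 0, -31, 0, 0, 0, 28], [-100, 0, -36.5, 0, 0, 0, 28], [-100, 0, -36.5, 0, 0, 0, 28], [-100, 0, -36.5, 0, 0, 0, 28]])

```text
clock: 15.3
ee_pos: [0.4755, -0.0182, 0.0928]
tool_rot: [0.729, 0.662, 0.129, -0.116]
ft_force: [-0.2, 0.1, 0.1]
grip_width: 0.0281
```

Run:
```python
from h import *
where();look(8)
a=np.load("top8.npz")["pixels"][190:290,195:295];b=np.load("side8.npz")["pixels"][195:345,260:410]
cv2.imwrite("pics/p8.png",np.hstack([cv2.resize(a,(400,400),interpolation=2),cv2.resize(b,(400,400),interpolation=2)]))
d=cv2.absdiff(np.load("top8.npz")["pixels"],np.load("top0.npz")["pixels"]).max(2)>40
for n,(x,y,w,h) in dict(dish=(60,165,130,130),bottle=(235,120,45,60),ladle=(465,85,45,155),bowl=(455,275,80,80)).items():print(n,d[y:y+h,x:x+w].sum())
```

```text
t 15.3 tip [0.4784 0.0117 0.0101] head 84.55 tilt 20.0 pestle [0.4815 0.0441] F [-0.2  0.1  0.1] w 0.028099608826381274
top [242 134  29  39 741] [0.6818 0.1204]
top [214 217  41  37 735] [0.4839 0.1729]
side [ 210  211   34   69 1578] [0.6902 0.093 ]
side [ 307  214   28  102 1846] [0.4824 0.1375]
dish 1131
bottle 0
ladle 0
bowl 4426
```

View pics/p8.png

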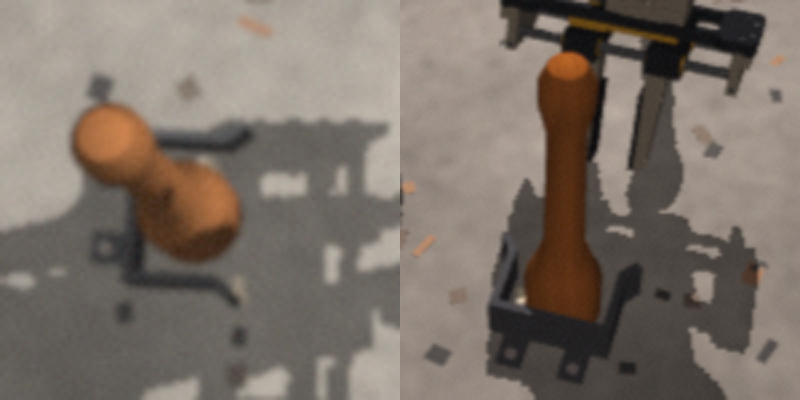

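The pestle stands upright in the guard: top-crop foot centre at (190,212), its edge against the back at (138,215), midway between the sides at about 150 and 275. The gripper is clear. The top-view change at the bowl looks like the arm covering it, so I'll check the bowl and dish in the side view, then hand in.

Run:
```python
import numpy as np,cv2
from workcell import sign_off,get_state
A,B=[cv2.cvtColor(np.load(f"side{k}.npz")["pixels"],cv2.COLOR_BGR2HSV) for k in(0,8)]
ok=True
for n,lo,hi,(x,y,w,h) in(("bowl",(165,80,60),(179,255,255),(390,115,75,55)),("dish",(3,140,60),(18,255,255),(170,345,190,135))):
    b=[cv2.boundingRect(cv2.inRange(I[y:y+h,x:x+w],lo,hi)) for I in(A,B)];print(n,b);ok&=np.abs(np.subtract(*b)).max()<=3
print(ok,get_state()["ft_force"].round(1))
if ok: print(sign_off())
```

```text
bowl [(7, 4, 60, 44), (7, 4, 60, 44)]
dish [(4, 2, 182, 133), (4, 2, 182, 133)]
True [ 0.   0.2 -0.1]
the job is handed in; nothing more can be done
None
```

The pestle is in the empty guard, upright and against its back, and I handed the job in at about 15.4 s of the 58 s limit. I pushed it with the two fingertips as a cradle on its foot, about 13 mm above the bench. The path ran diagonally clear of the purple pestle, round an arc and then along the guard's axis. I then backed the gripper off about 107 mm.

**Last checks:**
- **Home:** sliding took about 2 N. At the back the force rose to 5.8 N and the arm almost stopped. The cradle then put the pestle at about y = 0.151 m, about 3 mm beyond my camera estimate of the guard origin. I took the force rise as the better sign.
- **Centring:** the last top view shows the foot about midway between the sides. Earlier camera fixes put it 2 to 5 mm to one side of the cradle's figure, so I shifted it 2 mm.
- **Camera disagreement:** once the pestle was in the guard, the automatic foot fixes disagreed with each other (y = 0.137 and 0.173 m). The guard hides the foot from the side, and the knob overlaps it from above, so I didn't use them.
- **Other objects:** the bottle and ladle show no change in the top view, and the bowl and dish are in the same place in the side view. The top view did show changes at the bowl and dish; I put those down to the arm covering the bowl and to shadow at the dish.
- **Robot:** the force reads zero with the gripper clear of the pestle.

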